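Pack a nested tasting-bowl set and bring it under the seal stamp

ROBOT

A 6-joint arm with a two-finger parallel gripper is mounted at the origin on the work surface. World frame = base frame: x ahead of the robot, y to its left, z up, the work surface at z = 0. Lengths are in mm, angles in rad, forces in N, time in s.
With the tool pointing down it reaches from about 275 to 750 mm from the base axis. Payload 10.2 kg.
Tool frame: the origin (TCP) lies between the finger pads; the fingertips stand 8 mm ahead of it and the grasp point (between the pads) lies 11 mm behind it; z points along the fingers, y is the line along which they close (so a half turn about z gives the same grasp; the last joint's range is limited). The gripper opens to 85 mm and grips with 20 to 120 N. Pads are 22 mm wide; open, the fingers measure 114 mm over their backs; the gripper's body (76 mm by 85 mm) begins 54 mm behind the grasp point. The pads swing forward as they close: fully open they stand 13 mm farther back than shut.
Start: joints at [-1.549, 0.313, 1.498, -0, 1.331, -0.223], TCP at [127.227, -509.357, 239.294] pointing down, gripper open.
Joint ranges: [-2.94, 2.94], [-0.97, 2.17], [0.19, 2.56], [-1.23, 4.37], [0.02, 3.11], [-2.88, 2.88]. Speed limits (rad/s): [2.39, 2.39, 3.01, 3.14, 3.14, 3.14].

INTERFACE

Orientations are given as a unit quaternion [w, x, y, z].
In Python, from rig import * gives the robot as it stands.
- The arm moves only by the shell command python3 -m handwheel 'ROWS' [FORCE]. ROWS is JSON, a list that holds one entry, the list of rows, each a list of 7 numbers: the shift along the world's x, y, z in mm, then the turn, a rotation vector about the world's x, y, z in degrees, then the opening, from -1 (shut) to 1 (fully open). A call has 1 to 8 rows; each row shifts and turns the commanded pose from where the row before left it; what a row does not reach is not made up. A row lasts 1/8 s, in which the tool goes at most 62.5 mm and 10.7 degrees, less where a joint would pass 70% of its speed; a pose out of reach is approached as far as the arm can. A call is refused whole if a number of a shift passes 62.5 or a number of a turn 10.7, either way. A call with a gripper value outside its range is refused whole. The fingers move at their own pace and stop on an object; FORCE is the grip in N (left out, the last holds). Time passes only in rows, so rows that do not move let the fingers close. It gives the time, the measured TCP pose, the force, the opening and the grip force at its end, in the units of the state.
- sense(): the state, without advancing time (a new reading comes with each control period).
- capture(name): name is "scene" or "top"; returns a dict with "image" (420x560x3 uint8, red, green, blue), "fx", "fy", "cx", "cy" (pixels), "dist_coeffs" ([k1, k2, p1, p2, k3] as OpenCV has them; the pictures are not rectified), "rvec" (rotation vector, rad) and "tvec" (3), from world to camera coordinates, as OpenCV has them. Camera axes: x right, y down, z forward; pixel columns grow to the right and rows downward; lengths in mm; the calibration is good to about 2 mm. A picture is of the moment at which its call begins. There is no depth.
- finish_job(): hands the job in; it is judged then, once.
The state is a dict: "time_s": time; "joints": joint angles; "dq": joint speeds; "tau": joint torques, N m; "eef_pos": TCP position; "ee_rot": TCP orientation; "force": force on the tool from outside, world axes, zero at the start; "wrist_torque": the same for the moment, N m; "grip_width": opening from 0.0 (shut) to 1.0 (fully open); "grip_force": force on a finger pad.
Only numpy, scipy, OpenCV 4.12 (cv2) and the standard library are available. Lean on these libraries where they do the work, as an engineer would, in place of code of your own. Each camera call takes 0.05 s, during which the arm holds its last target. There are 200 camera calls.

TASK

Pack the tasting set on the sled: lay the cork ring flat in the sled's square pocket, stand the big purple bowl inside the ring, nest the other bowls that are there inside it upright from the next largest to the smallest, and lay the wooden cover flat and centred on the smallest bowl. Then slide the loaded sled by its black handle until its red dot is right beneath the brass stamp tip, and let go. Do not disturb the bonbon tray, the gift box or the jar.

Things in the scene. Friction and masses are not known exactly. Their poses are not given: they have to be found in the camera images.
- seat_ring: Loose cork ring lying flat: outside diameter 156, hole diameter 132 (wall 12 thick), 22 tall. Origin: centre of its underside, z up. Can be pinched over its wall from above. 0.12 kg.
- bowl_a: Largest bowl, purple, round and open: outside diameter 136 at the rim, 112 at the foot, 48 tall, wall 8 thick, floor 10 thick; the top 18 mm of the wall is vertical. Origin: centre of the underside, z towards the mouth. Always there. Can be pinched over the rim (one finger inside). 0.26 kg. Its foot stands inside the cork ring on the pocket floor.
- bowl_b: Second bowl, orange: outside diameter 108 at the rim, 91 at the foot, 53 tall, wall 8, floor 10, top 18 mm vertical. Origin: centre of the underside, z towards the mouth. May be absent. 0.19 kg. Each bowl stands on the floor of the next larger one that is there, its rim at least 15 mm proud of that one's rim, with 4 to 16 mm of sideways play at the foot.
- bowl_c: Third bowl, green: outside diameter 82 at the rim, 69 at the foot, 58 tall, wall 8, floor 10, top 18 mm vertical. Origin: centre of the underside, z towards the mouth. May be absent. 0.14 kg.
- bowl_d: Smallest bowl, pink: outside diameter 58 at the rim, 48 at the foot, 63 tall, wall 8, floor 10, top 18 mm vertical. Origin: centre of the underside, z towards the mouth. May be absent. Can be gripped across the outside of the rim. 0.09 kg.
- cover: Dark wooden cover disc, diameter 110, 10 thick, flat underside, with a brass knob on top: knob head diameter 28, from 22 to 40 above the underside. Origin: centre of the underside, z up. 0.16 kg. Goes knob up, on the rim of the smallest bowl that is there.
- sled (a joint): Travel of the steel sled along its rail, m, from 0 to 0.20, growing to the robot's left (about world +y, turned by the rail's yaw, up to 0.1 rad). Slides with about 3 N of friction and stays where it is left. It starts between 0 and 0.04.
- pocket (a point): Centre of the floor of the sled's square pocket (166 by 166 inside, surrounded by a grey lip 8 high and 6 wide); moves with the sled. Its floor is 22 above the counter. x points away from the robot across the rail, y along the rail (sled travel), z up.
- handle_top (a point): Centre of the top of the sled's handle, an upright black round post, diameter 22, 50 tall, on the sled's side nearest the robot, 132 from the pocket centre; moves with the sled.
- dot (a point): Centre of the red dot, diameter 18, on the sled's ledge on the side away from the robot, 108 from the pocket centre; moves with the sled.
- stamp_tip (a point): Tip of the fixed brass stamp, pointing down, 31 above the ledge of the sled. It hangs from a fixed grey stand beyond the rail; its head and arm, up to 151 above the counter, reach out over the ledge only. At the start the dot is 5 to 16 cm short of it.
- bonbon_tray: Bystander: clear tray with orange and red bonbons, 110 by 220 by 28. Origin: centre of the underside. Leave alone.
- gift_box: Bystander: brown gift box with gold ribbon, 90 by 130 by 50. Origin: centre of the underside. Leave alone.
- dragee_jar: Bystander: amber jar, diameter 84, 120 tall. Origin: centre of the underside. Leave alone.
Mind the look-alikes: they are no part of the job. Leave any turquoise or white look-alike of the bowl_a alone.

How it is judged:
By the outcome, as a careful person would: the job done as asked, in the order asked, and still so for the second after the job is handed in, with the robot touching nothing.
Of bowl_b, bowl_c, bowl_d only 2 to 3 are there at a start; the rules pass over those that are not, and their reading is None.
At some moment in a run one of bowl_a, bowl_b, bowl_c may be knocked a few centimetres aside while the robot is not near it.
It also fails if it takes over 210 s, if anything falls off the work surface, if the arm or the gripper's body presses on something with over 40 N, if the wrist force passes 120 N, or if a joint passes its speed limit or range.

## Working session

There is one attempt and no reset: what is moved stays moved. The work goes in short steps, Python scripts to look and compute and a shell command to move; the robot and the scene stay as the last step left them, time stands still between calls to the robot, and variables do not carry over. Pictures are saved under pics/ and viewed, at most 14 in all, crops included, and the job is handed in when it is done.

```bash
ls; mkdir -p pics; python3 - <<'E'
from rig import *
import cv2
for n in("scene","top"):
    c=capture(n); cv2.imwrite(f"pics/{n}0.png",cv2.cvtColor(c["image"],cv2.COLOR_RGB2BGR))
    print(n,{k:v for k,v in c.items() if k!="image"})
print(sense())
E
```

```text
pics
scene {'fx': 432.8742718259951, 'fy': 432.8742718259951, 'cx': 271.4413638831232, 'cy': 200.39182643736973, 'dist_coeffs': array([-0.06913661,  0.        ,  0.        ,  0.        ,  0.        ]), 'rvec': array([ 1.72235177,  1.91593628, -0.69586594]), 'tvec': array([ 115.42793613, -351.55977312, 1668.40742321])}
top {'fx': 379.769020214723, 'fy': 379.769020214723, 'cx': 275.5206011658521, 'cy': 207.36356189291712, 'dist_coeffs': array([-0.10471933,  0.        ,  0.        ,  0.        ,  0.        ]), 'rvec': array([ 2.1435899 , -2.18853719,  0.1145116 ]), 'tvec': array([ -72.49798075,  535.86852437, 1386.30318496])}
{'time_s': 0.1, 'joints': array([-1.54938552e+00,  3.13386805e-01,  1.49837501e+00,  3.26884164e-07,
        1.33096003e+00, -2.23407888e-01]), 'dq': array([ 0.001202  , -0.00295986, -0.00015086, -0.00014114, -0.00105211,
        0.00162999]), 'tau': array([ 2.87057155e-03, -4.12897897e+01, -2.60142535e+01, -2.62491249e-04,
        3.08269111e-03, -2.56750218e-05]), 'eef_pos': array([ 127.22922962, -509.1271184 ,  238.79076222]), 'ee_rot': array([-5.61701320e-04,  9.92517173e-01,  1.22103821e-01,  5.70842576e-05]), 'force': array([ 0.77561198, -0.24136202, -0.36133586]), 'wrist_torque': array([-0.00020305, -0.00628793,  0.02727541]), 'grip_force': 0.0, 'grip_width': 1.0022648108027525}
```

View pics/scene0.png

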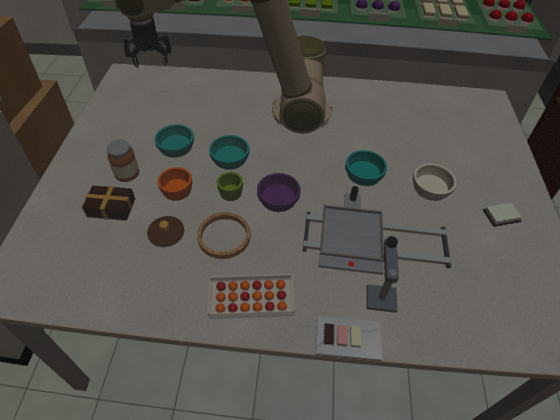

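View pics/top0.png

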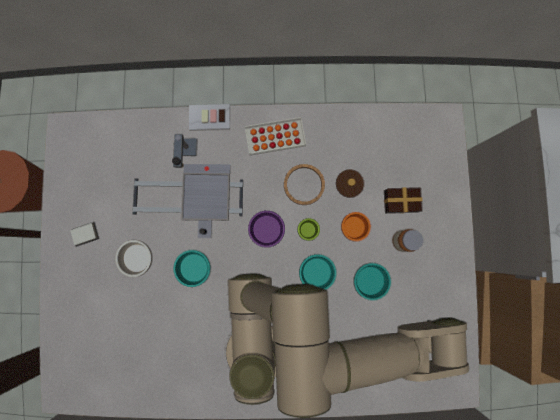

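Scene/top pixels:
- Purple bowl_a: scene (279,192), top (266,228).
- Orange bowl_b: scene (175,183), top (355,226).
- Green bowl_c: scene (230,186), top (308,230).
- Pink bowl_d: not seen in either view.
- Ring: scene (224,234), top (304,184).
- Cover: scene (166,230), top (349,183).
- Sled pocket: top (206,193).
- Red dot: top (207,168), scene (351,264).
- Look-alikes to leave alone: turquoise at top (192,268), (317,271) and (372,281), white at top (134,258). Only the bowl at top (266,228) is purple, so it is bowl_a.

I'll confirm with an enlarged crop and measure.

```bash
cat > h.py <<'E'
from rig import *
import cv2, numpy as np
from scipy.optimize import least_squares, minimize_scalar
def cam(n): 
    c=capture(n); c["K"]=np.array([[c["fx"],0,c["cx"]],[0,c["fy"],c["cy"]],[0,0,1]])
    c["R"]=cv2.Rodrigues(c["rvec"])[0]; c["C"]=-c["R"].T@c["tvec"]; c["hsv"]=cv2.cvtColor(c["image"],cv2.COLOR_RGB2HSV); return c
def rays(c,p):
    u=cv2.undistortPoints(np.float64(p).reshape(-1,1,2),c["K"],c["dist_coeffs"]).reshape(-1,2)
    return np.c_[u,np.ones(len(u))]@c["R"]
def cast(c,p,z):
    d=rays(c,p); return c["C"]+d*((z-c["C"][2])/d[:,2:3])
def proj(c,P): return cv2.projectPoints(np.float64(P).reshape(-1,1,3),c["rvec"],c["tvec"],c["K"],c["dist_coeffs"])[0].reshape(-1,2)
def tri(cs,ps):
    A=np.zeros((3,3));b=np.zeros(3)
    for c,p in zip(cs,ps):
        d=rays(c,[p])[0];d/=np.linalg.norm(d);M=np.eye(3)-np.outer(d,d);A+=M;b+=M@c["C"]
    return np.linalg.solve(A,b)
def mask(c,lo,hi,near=None,rad=45):
    m=cv2.inRange(c["hsv"],np.array(lo),np.array(hi))
    if near is not None:
        k=np.zeros_like(m);cv2.circle(k,tuple(int(v) for v in near),rad,255,-1);m&=k
    n,l,s,ce=cv2.connectedComponentsWithStats(m)
    if n<2: return None
    i=1+s[1:,4].argmax(); return (l==i).astype(np.uint8),s[i,4],ce[i]
def hull(m):
    big=cv2.resize(m*255,None,fx=4,fy=4,interpolation=cv2.INTER_CUBIC); cs=cv2.findContours((big>127).astype(np.uint8),0,cv2.CHAIN_APPROX_NONE)[0]
    p=cv2.convexHull(np.vstack(cs)).reshape(-1,2)
    q=[];                       # resample the hull evenly
    for a,b in zip(p,np.roll(p,-1,0)):
        k=max(1,int(np.hypot(*(b-a))/3)); q+=[a+(b-a)*t/k for t in range(k)]
    return (np.array(q)+.5)/4-.5
def circ(c,h,z,r):          # far half of outline = top rim edge
    P=cast(c,h,z)[:,:2]; m=P.mean(0); u=m-c["C"][:2]; u/=np.linalg.norm(u)
    for _ in range(3):
        Q=P[(P-m)@u>0.1*r]; s=least_squares(lambda x:np.hypot(*(Q-x).T)-r,m,loss="soft_l1"); m=s.x
    return m,np.sqrt(np.mean(s.fun**2))
def rim(cs,hs,r,z0):        # height where both views agree, then centre
    g=lambda z:np.hypot(*(circ(cs[0],hs[0],z,r)[0]-circ(cs[1],hs[1],z,r)[0]))
    z=min(np.arange(z0-25,z0+25,1.),key=g)
    a,b=[circ(c,h,z0,r) for c,h in zip(cs,hs)]
    return dict(z=z,miss=round(g(z),1),top=a[0].round(1),scene=b[0].round(1),mid=((a[0]+b[0])/2).round(1),rms=(round(a[1],1),round(b[1],1)))
COL=dict(bowl_a=((125,60,25),(160,255,255),68,48),bowl_b=((4,150,90),(14,255,255),54,53),bowl_c=((30,110,50),(48,255,255),41,58),
 seat_ring=((8,60,60),(20,190,255),78,22),cover=((3,60,15),(20,255,110),55,10))
def find(n,cs,near,z0=None,rad=45):
    lo,hi,r,z=COL[n]; ms=[mask(c,lo,hi,p,rad) for c,p in zip(cs,near)]
    return rim(cs,[hull(m[0]) for m in ms],r,z if z0 is None else z0),[ (m[1],m[2].round(1)) for m in ms]
E
python3 - <<'E'
from h import *
T,S=cs=[cam("top"),cam("scene")]
N=dict(bowl_a=((266,228),(279,192)),bowl_b=((355,226),(175,183)),bowl_c=((308,230),(230,186)),seat_ring=((304,184),(224,234)),cover=((349,183),(166,230)))
for n,p in N.items():
    try: print(n,find(n,cs,p,rad=32))
    except Exception as e: print(n,"ERR",e)
for c,p in((T,(349,183)),(T,(304,165)),(S,(205,218)),(S,(150,232)),(T,(266,228)),(T,(206,193))): print(p,c["hsv"][p[1],p[0]])
m=[mask(c,(0,140,60),(8,255,255),p,9) for c,p in((T,(207,168)),(S,(351,264)))]; d=[x[2] for x in m]
m2=[mask(S,(125,0,0),(179,255,255),(351,264),8)]
print("dot",d,[x[1] for x in m],tri(cs,d).round(1))
a=cv2.resize(T["image"][130:250,130:280],(600,480),interpolation=cv2.INTER_CUBIC)
cv2.imwrite("pics/ct.png",a[:,:,::-1])
a=cv2.resize(S["image"][170:310,295:455],(640,560),interpolation=cv2.INTER_CUBIC)
cv2.imwrite("pics/cs.png",a[:,:,::-1])
a=cv2.resize(T["image"][155:295,170:380],(795,530),interpolation=cv2.INTER_CUBIC)
cv2.imwrite("pics/cb.png",a[:,:,::-1])
E
```

```text
bowl_a ({'z': np.float64(41.0), 'miss': np.float64(0.5), 'top': array([454.5, -47.6]), 'scene': array([462.2, -47.2]), 'mid': array([458.4, -47.4]), 'rms': (np.float64(0.6), np.float64(1.2))}, [(np.int32(1048), array([266.1, 228.5])), (np.int32(1039), array([277.7, 190. ]))])
bowl_b ({'z': np.float64(47.0), 'miss': np.float64(2.4), 'top': array([ 456.7, -373.4]), 'scene': array([ 462.7, -374.9]), 'mid': array([ 459.7, -374.1]), 'rms': (np.float64(0.7), np.float64(1.2))}, [(np.int32(631), array([355.5, 226.1])), (np.int32(363), array([174.6, 182.2]))])
bowl_c ({'z': np.float64(50.0), 'miss': np.float64(1.8), 'top': array([ 448.5, -199.8]), 'scene': array([ 456.7, -200.6]), 'mid': array([ 452.6, -200.2]), 'rms': (np.float64(1.2), np.float64(0.7))}, [(np.int32(370), array([308.3, 229. ])), (np.int32(283), array([228.6, 182. ]))])
seat_ring ({'z': np.float64(17.0), 'miss': np.float64(0.9), 'top': array([ 622.5, -192.4]), 'scene': array([ 627.4, -192.6]), 'mid': array([ 624.9, -192.5]), 'rms': (np.float64(0.6), np.float64(0.4))}, [(np.int32(400), array([304.4, 183.7])), (np.int32(657), array([223.3, 235. ]))])
cover ({'z': np.float64(2.0), 'miss': np.float64(2.4), 'top': array([ 622.1, -366.6]), 'scene': array([ 630.4, -367.5]), 'mid': array([ 626.3, -367. ]), 'rms': (np.float64(0.8), np.float64(0.6))}, [(np.int32(554), array([349.4, 183.1])), (np.int32(817), array([165.3, 231. ]))])
(349, 183) [ 19 141 143]
(304, 165) [ 15 123 137]
(205, 218) [ 18  30 101]
(150, 232) [ 14 108  59]
(266, 228) [142  98 112]
(206, 193) [110  19 118]
dot [array([206.45454545, 168.18181818]), array([350.89473684, 263.57894737])] [np.int32(11), np.int32(19)] [691.3 177.1  17.1]
```

View pics/ct.png

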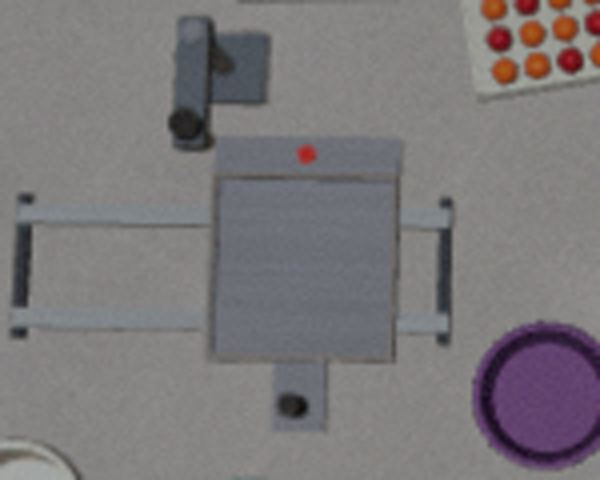

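View pics/cs.png

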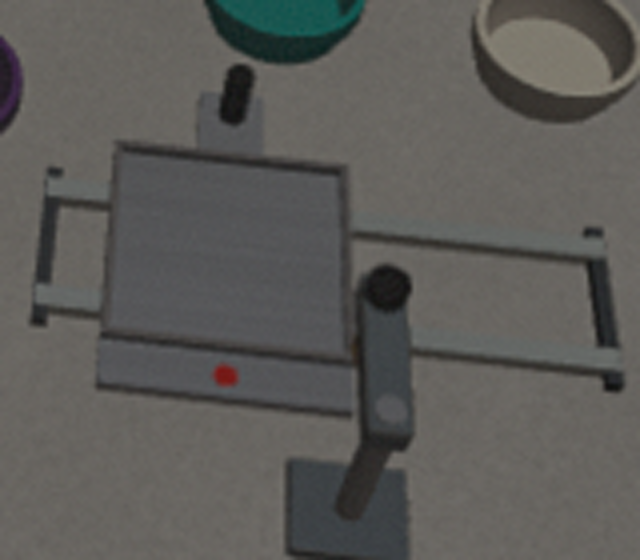

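View pics/cb.png

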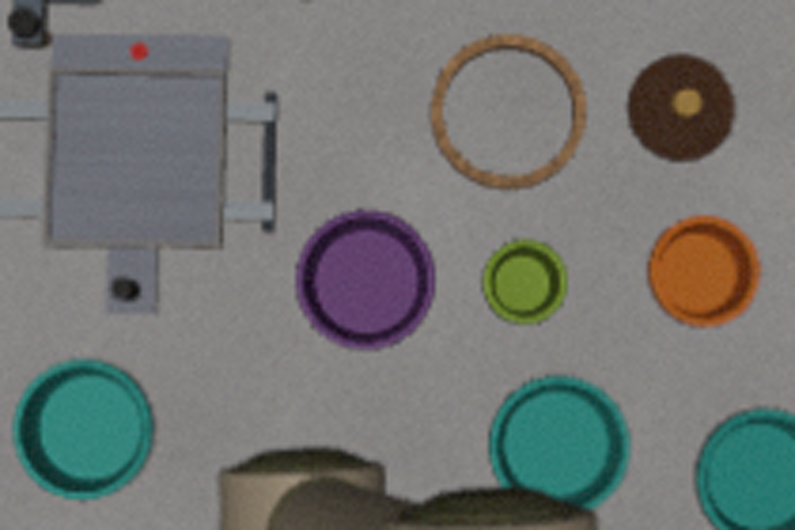

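Crops: the purple bowl (top 266,228) is the only purple one and has the right size; the teal ones stay. The red dot is at top (206.5,168.2), scene (351,263.7). The handle top is at about top (201.5,231), scene (355,188). The stamp's black cap is at top (176.2,160.7), scene (391.8,241.5). The two views disagree in x by about 7 mm, so I'll refine once.

```bash
python3 - <<'E'
from h import *
T,S=cs=[cam("top"),cam("scene")]
print("cams",T["C"].round(),S["C"].round())
N=dict(bowl_a=(266,228),bowl_b=(355,226),bowl_c=(308,230),seat_ring=(304,184),cover=(349,183))
for n,p in N.items():
    lo,hi,r,z=COL[n]; P=cast(T,hull(mask(T,lo,hi,p,32)[0]),z)[:,:2]
    f=least_squares(lambda x:np.hypot(*(P-x[:2]).T)-x[2],[*P.mean(0),r],loss="soft_l1"); print(n,"top full",f.x.round(1),"nominal",r)
for n,a,b in(("handle",(201.5,231),(355,187.5)),("cap",(176.2,160.7),(391.8,241.5)),("dot",(206.45,168.2),(350.9,263.6))):
    print(n,tri(cs,[a,b]).round(1),"z50..",[cast(c,[q],72)[0].round(1) for c,q in((T,a),(S,b))],[cast(c,[q],22)[0].round(1) for c,q in((T,a),(S,b))])
# knob
k=[mask(c,(15,100,80),(30,255,255),p,10) for c,p in((T,(351,182)),(S,(165,225)))]
print("knob",[(x[1],x[2]) for x in k],tri(cs,[x[2] for x in k]).round(1),cast(T,[k[0][2]],40)[0].round(1))
# pocket corners (outer lip) picked from crops
ct=np.array([(213,178),(400,178),(395,360),(208,360)])/4+[130,130]
sc=np.array([(103,335),(355,358),(347,166),(117,143)])/4+[295,170]
print("pocket T",cast(T,ct,30)[:,:2].round(1).tolist(),cast(T,ct,30)[:,:2].mean(0)); print("S",cast(S,sc,30)[:,:2].round(1).tolist(),cast(S,sc,30)[:,:2].mean(0))
g=T["hsv"]; print("tcp proj",[proj(c,[127,-509,239])[0].round(1) for c in cs])
E
```

```text
cams [ 384.  -83. 1435.] [1354.   15. 1042.]
bowl_a top full [455.7 -47.4  67.2] nominal 68
bowl_b top full [ 456.7 -375.2   52.7] nominal 54
bowl_c top full [ 450.2 -200.9   39.8] nominal 41
seat_ring top full [ 622.  -192.5   78.2] nominal 78
cover top full [ 623.8 -367.6   53.6] nominal 55
handle [449.7 185.8  67.6] z50.. [array([449.5, 184.9,  72. ]), array([453.8, 185.1,  72. ])] [array([451.9, 194.7,  22. ]), array([407.3, 193.9,  22. ])]
cap [694.2 262.3 140.6] z50.. [array([710.6, 279.6,  72. ]), array([643.7, 282.1,  72. ])] [array([722.5, 292.9,  22. ]), array([607.1, 295.9,  22. ])]
dot [691.3 177.1  16.9] z50.. [array([679.4, 166.8,  72. ]), array([726.9, 168.6,  72. ])] [array([690.2, 176. ,  22. ]), array([694.5, 176.6,  22. ])]
knob [(np.int32(53), array([351.03773585, 181.43396226])), (np.int32(58), array([163.31034483, 223.9137931 ]))] [ 625.7 -369.4   34.3] [ 624.6 -367.9   40. ]
pocket T [[666.5, 263.0], [662.1, 85.2], [490.5, 91.1], [493.9, 266.6]] [578.24592594 176.47423782]
S [[676.2, 91.7], [676.9, 266.7], [504.3, 271.4], [500.8, 97.1]] [589.53659099 181.74701909]
tcp proj [array([413.5, 326.4]), array([151.7,  65.4])]
```

```bash
python3 -m handwheel '[[[50,24,0,0,0,-7,-0.2],[50,24,0,0,0,-7,-0.2],[50,25,0,0,0,0,-0.2],[50,25,0,0,0,0,-0.2],[50,25,0,0,0,0,-0.2],[50,25,0,0,0,0,-0.2],[50,25,0,0,0,0,-0.2],[50,24,0,0,0,0,-0.2]]]' 60; python3 -m handwheel '[[[50,24,-30,0,0,0,-0.2],[46,24,-40,0,0,0,-0.2],[0,0,-40,0,0,0,-0.2],[0,0,-30,0,0,0,-0.2],[0,0,0,0,0,0,-0.2],[0,0,0,0,0,0,-0.2]]]'
python3 - <<'E'
from h import *
for n in("scene","top"):
    c=cam(n);u=proj(c,[623,-264,100])[0].astype(int);i=c["image"][max(0,u[1]-60):u[1]+60,u[0]-80:u[0]+80]
    cv2.imwrite(f"pics/g_{n}.png",cv2.resize(i,None,fx=4,fy=4)[:,:,::-1]);print(n,u)
s=sense();print(s["eef_pos"],s["ee_rot"],s["joints"],s["grip_width"])
E
```

```text
time_s: 1.3
eef_pos: [528.8, -311.3, 239.3]
ee_rot: [0.0, 1.0, 0.0, -0.0]
force: [-0.3, -0.8, 1.4]
grip_width: 0.397
grip_force: 0.0
time_s: 2.05
eef_pos: [621.2, -266.1, 103.1]
ee_rot: [0.001, 1.0, 0.0, 0.001]
force: [0.2, 0.5, 0.9]
grip_width: 0.401
grip_force: 0.0
scene [196 212]
top [325 179]
[ 621.24254928 -266.19090875  103.33026918] [8.10643880e-04 9.99998882e-01 1.30719808e-04 1.24948927e-03] [-5.77753661e-01  7.61522588e-01  1.14654437e+00  7.48017301e-06
  1.23054686e+00  9.92778740e-01] 0.39786552252361007
```

View pics/g_scene.png

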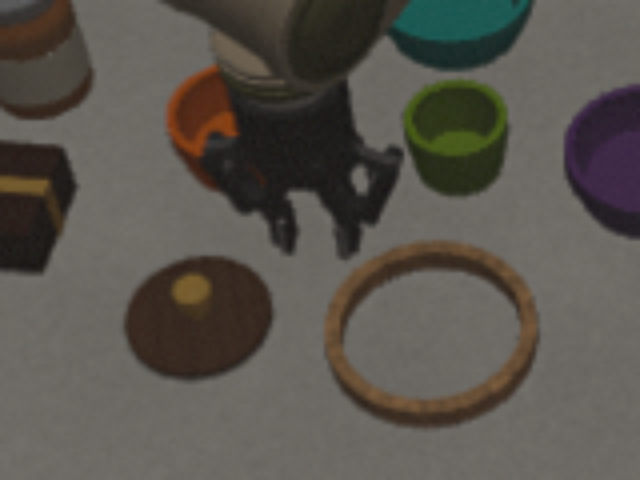

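The scene crop shows the fingertips at full-image (194.8,215), close to the projected TCP, so the calibration is within about 1 px. The ring wall lies just below. I'll descend and pinch.

```bash
python3 -m handwheel '[[[1,2,-30,0,0,0,-0.2],[0,0,-30,0,0,0,-0.2],[0,0,-15,0,0,0,-0.2],[0,0,-14,0,0,0,-0.2],[0,0,0,0,0,0,-0.2],[0,0,0,0,0,0,-1],[0,0,0,0,0,0,-1],[0,0,0,0,0,0,-1]]]' 50;python3 -m handwheel '[[[0,0,0,0,0,0,-1],[0,0,0,0,0,0,-1],[0,0,20,0,0,0,-1],[0,0,30,0,0,0,-1],[0,0,30,0,0,0,-1],[0,0,0,0,0,0,-1],[0,0,0,0,0,0,-1]]]'
python3 - <<'E'
from h import *
T,S=cs=[cam("top"),cam("scene")]
for c,n in((T,"t"),(S,"s")):
    u=proj(c,[640,-200,90])[0].astype(int);i=c["image"][max(0,u[1]-60):u[1]+60,u[0]-80:u[0]+80]
    cv2.imwrite(f"pics/r_{n}.png",cv2.resize(i,None,fx=4,fy=4)[:,:,::-1]);print(n,u)
    cv2.imwrite(f"pics/raw_{n}1.png",c["image"][:,:,::-1])
E
```

```text
time_s: 3.15
eef_pos: [622.2, -264.1, 13.6]
ee_rot: [0.001, 1.0, 0.0, 0.001]
force: [0.2, -0.1, 6.7]
grip_width: 0.128
grip_force: 49.7
time_s: 4.03
eef_pos: [621.2, -263.4, 91.6]
ee_rot: [-0.0, 1.0, 0.0, -0.001]
force: [-0.1, -0.4, -2.0]
grip_width: 0.128
grip_force: 49.7
t [307 175]
s [217 221]
```

View pics/r_s.png

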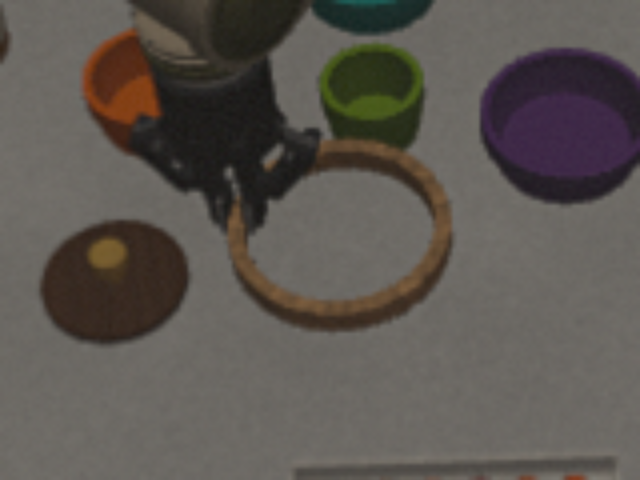

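The ring is held level. I'll carry it above the pocket and compare ring and pocket within the same cameras.

```bash
python3 -m handwheel '[[[-5,45,0,0,0,0,-1],[-5,45,0,0,0,0,-1],[-5,47,0,0,0,0,-1],[-5,47,0,0,0,0,-1],[-5,47,0,0,0,0,-1],[-5,47,0,0,0,0,-1],[-5,47,0,0,0,0,-1],[-5,46,0,0,0,0,-1]]]' ;python3 -m handwheel '[[[0,0,0,0,0,0,-1],[0,0,-15,0,0,0,-1],[0,0,-15,0,0,0,-1],[0,0,0,0,0,0,-1],[0,0,0,0,0,0,-1]]]'
python3 - <<'E'
from h import *
T,S=cs=[cam("top"),cam("scene")]
s=sense();e=s["eef_pos"];print(e)
for c,n in((T,"t"),(S,"s")):
    u=proj(c,[580,180,50])[0].astype(int);i=c["image"][max(0,u[1]-60):u[1]+60,u[0]-80:u[0]+80]
    cv2.imwrite(f"pics/p_{n}.png",cv2.resize(i,None,fx=4,fy=4)[:,:,::-1]);print(n,u-[80,60])
zt=e[2]-13.5+22
for n,c in(("T",T),("S",S)):
    m=mask(c,(8,60,60),(20,190,255),proj(c,[582,181,zt])[0],35);h=hull(m[0]);P=cast(c,h,zt)[:,:2]
    f=least_squares(lambda x:np.hypot(*(P-x[:2]).T)-78,[582,181],loss="soft_l1");print(n,m[1],f.x.round(1),circ(c,h,zt,78))
    print(n,"dot",mask(c,(0,140,60),(8,255,255),proj(c,[691,177,20])[0],9)[1:])
E
```

```text
time_s: 5.12
eef_pos: [580.9, 108.9, 91.5]
ee_rot: [-0.0, 1.0, 0.0, -0.001]
force: [0.5, -0.1, -0.7]
grip_width: 0.126
grip_force: 49.7
time_s: 5.75
eef_pos: [581.9, 106.8, 62.4]
ee_rot: [0.0, 1.0, -0.0, 0.0]
force: [-0.7, 0.0, -0.7]
grip_width: 0.128
grip_force: 49.8
[582.0043373  107.08134182  62.80381477]
t [123 135]
s [272 164]
T 97 [590.2 171.7] (array([590.22727564, 171.66502069]), np.float64(14.521245101672289))
T dot (np.int32(10), array([206.5, 168.2]))
S 516 [595.3 180.1] (array([593.52112991, 180.26309029]), np.float64(3.520228342915136))
S dot (np.int32(18), array([351. , 263.5]))
```

View pics/p_s.png

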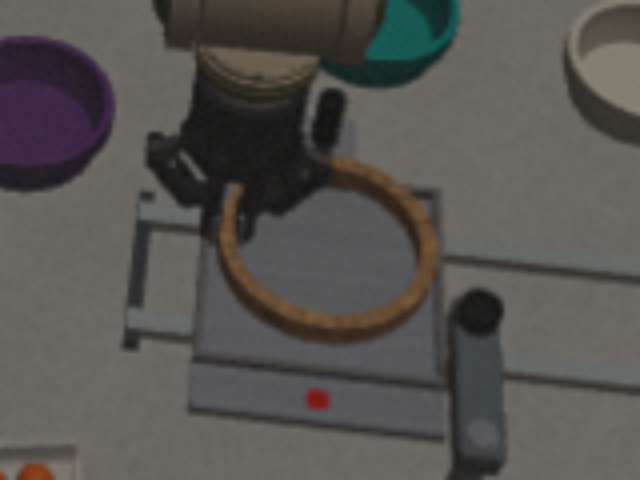

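```bash
python3 -m handwheel '[[[0,1,-10,0,0,0,-1],[0,0,-8,0,0,0,-1],[0,0,-5,0,0,0,-1],[0,0,0,0,0,0,-1],[0,0,0,0,0,0,-1],[0,0,0,0,0,0,-1]]]' ;python3 -m handwheel '[[[0,0,0,0,0,0,-0.6],[0,0,0,0,0,0,-0.4],[0,0,0,0,0,0,-0.4],[0,0,10,0,0,0,-0.4],[0,0,30,0,0,0,-0.4],[0,-30,40,0,0,0,-0.4],[-40,-62,40,0,0,0,-0.4],[-40,-62,0,0,0,0,-0.4]]]'; python3 -m handwheel '[[[-20,-62,0,0,0,0,-0.2],[0,-20,0,0,0,0,-0.2],[0,0,0,0,0,0,-0.2]]]'
cat > look.py <<'E'
from h import *
def rc(cs,z=44):
    for n,c in zip("TS",cs):
        P0=proj(c,[584,180,z])[0]; m=mask(c,(8,60,60),(20,190,255),P0,35); h=hull(m[0])
        print("ring",n,m[1],circ(c,h,z,78))
E
python3 - <<'E'
from look import *
T,S=cs=[cam("top"),cam("scene")]; rc(cs); s=sense(); print(s["eef_pos"])
for c,n in((T,"t"),(S,"s")): cv2.imwrite(f"pics/raw_{n}2.png",c["image"][:,:,::-1])
a=cv2.resize(T["image"][135:255,130:290],None,fx=2.5,fy=2.5,interpolation=2);b=cv2.resize(S["image"][170:290,270:430],None,fx=2.5,fy=2.5,interpolation=2)
cv2.imwrite("pics/rp.png",np.hstack([a,b])[:,:,::-1])
for n,p in dict(bowl_a=((266,228),(279,192)),bowl_b=((355,226),(175,183)),bowl_c=((308,230),(230,186))).items():
    try: print(n,find(n,cs,p,rad=32))
    except Exception as e: print(n,e)
E
```

```text
time_s: 6.6
eef_pos: [581.7, 108.3, 39.5]
ee_rot: [-0.0, 1.0, 0.0, 0.0]
force: [-0.9, 0.5, -0.9]
grip_width: 0.123
grip_force: 49.8
time_s: 7.6
eef_pos: [518.3, -21.6, 152.1]
ee_rot: [0.001, 1.0, 0.001, 0.003]
force: [1.2, -0.9, -1.8]
grip_width: 0.3
grip_force: 0.0
time_s: 7.98
eef_pos: [499.1, -100.6, 149.7]
ee_rot: [0.0, 1.0, -0.001, 0.0]
force: [-0.8, 0.5, 0.1]
grip_width: 0.403
grip_force: 0.0
ring T 418 (array([583.71681733, 179.0437962 ]), np.float64(0.6195905307704075))
ring S 639 (array([588.49094984, 179.58610325]), np.float64(0.95890211164202))
[499.15178466 -98.91384608 149.31506319]
bowl_a ({'z': np.float64(23.0), 'miss': np.float64(9.8), 'top': array([426.2, -51.1]), 'scene': array([462.3, -47.1]), 'mid': array([444.3, -49.1]), 'rms': (np.float64(10.4), np.float64(1.0))}, [(np.int32(114), array([272.8, 221.6])), (np.int32(1056), array([278. , 189.7]))])
bowl_b ({'z': np.float64(47.0), 'miss': np.float64(2.3), 'top': array([ 456.7, -373.4]), 'scene': array([ 462.9, -374.6]), 'mid': array([ 459.8, -374. ]), 'rms': (np.float64(0.7), np.float64(1.2))}, [(np.int32(632), array([355.5, 226.1])), (np.int32(368), array([174.6, 182.1]))])
bowl_c ({'z': np.float64(50.0), 'miss': np.float64(1.9), 'top': array([ 448.5, -199.7]), 'scene': array([ 456.8, -200.5]), 'mid': array([ 452.7, -200.1]), 'rms': (np.float64(1.1), np.float64(0.7))}, [(np.int32(359), array([308.5, 229.2])), (np.int32(312), array([228.6, 182. ]))])
```

View pics/rp.png

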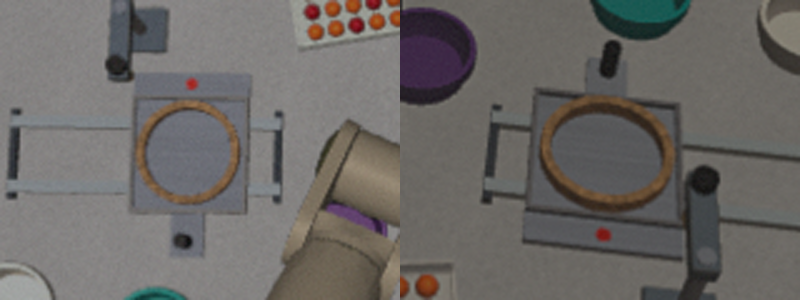

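The ring lies flat inside the pocket in both views: left crop centred at about (188,152), right crop at (608,152). Next is the purple bowl, pinched at its −y rim.

```bash
python3 -m handwheel '[[[-40,-12,0,0,0,0,-0.2],[0,0,-40,0,0,0,-0.2],[0,0,-40,0,0,0,-0.2],[0,0,-20,0,0,0,-0.2],[0,0,-12,0,0,0,-0.2],[0,0,0,0,0,0,-0.2],[0,0,0,0,0,0,-1],[0,0,0,0,0,0,-1]]]' 70;python3 -m handwheel '[[[0,0,0,0,0,0,-1],[0,0,0,0,0,0,-1],[0,0,20,0,0,0,-1],[0,0,40,0,0,0,-1],[0,0,40,0,0,0,-1],[0,0,0,0,0,0,-1],[0,0,0,0,0,0,-1]]]'
python3 - <<'E'
from look import *
c=cam("scene");u=proj(c,[460,-80,90])[0].astype(int);i=c["image"][max(0,u[1]-50):u[1]+50,u[0]-60:u[0]+60]
cv2.imwrite("pics/a_s.png",cv2.resize(i,None,fx=4,fy=4)[:,:,::-1])
E
```

```text
time_s: 9.07
eef_pos: [459.3, -111.9, 38.1]
ee_rot: [0.0, 1.0, 0.0, 0.001]
force: [-0.7, 0.5, 3.5]
grip_width: 0.071
grip_force: 69.2
time_s: 9.95
eef_pos: [458.2, -111.6, 136.2]
ee_rot: [-0.0, 1.0, 0.0, -0.001]
force: [-0.2, -0.1, -3.3]
grip_width: 0.071
grip_force: 68.2
```

View pics/a_s.png

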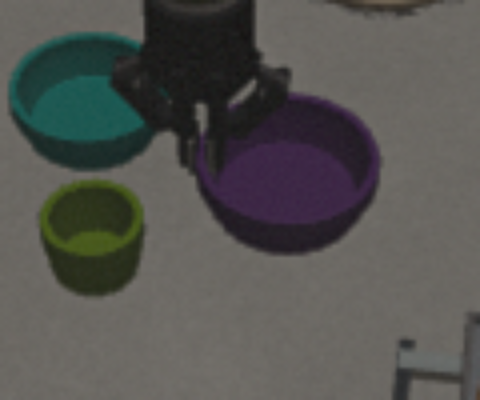

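The purple bowl is held level. I'll carry it over the ring and lower it.

```bash
python3 -m handwheel '[[[20,38,0,0,0,0,-1],[24,40,0,0,0,0,-1],[24,40,0,0,0,0,-1],[24,40,0,0,0,0,-1],[20,40,0,0,0,0,-1],[16,29,0,0,0,0,-1],[0,0,-20,0,0,0,-1],[0,0,-20,0,0,0,-1]]]';python3 -m handwheel '[[[0,0,-15,0,0,0,-1],[0,0,0,0,0,0,-1],[0,0,0,0,0,0,-1]]]'
python3 - <<'E'
from look import *
T,S=cs=[cam("top"),cam("scene")];e=sense()["eef_pos"];print(e)
for c,n in zip(cs,"TS"):
    z=e[2]+10;m=mask(c,*COL["bowl_a"][:2],proj(c,[586,179,z])[0],32);print(n,m[1],circ(c,hull(m[0]),z,68))
c=S;u=proj(c,[586,170,60])[0].astype(int);i=c["image"][max(0,u[1]-50):u[1]+50,u[0]-60:u[0]+60]
cv2.imwrite("pics/a_s2.png",cv2.resize(i,None,fx=4,fy=4)[:,:,::-1])
E
```

```text
time_s: 11.0
eef_pos: [586.0, 115.6, 94.6]
ee_rot: [0.0, 1.0, 0.001, -0.002]
force: [0.6, -0.2, -2.5]
grip_width: 0.076
grip_force: 68.4
time_s: 11.38
eef_pos: [587.1, 115.1, 82.6]
ee_rot: [0.0, 1.0, 0.0, 0.0]
force: [-0.5, -0.1, -3.0]
grip_width: 0.075
grip_force: 68.5
[587.19130745 115.11949424  82.92937945]
T 4 (array([577.35720682, 177.07543864]), np.float64(nan))
S 1255 (array([594.16837115, 177.64765766]), np.float64(3.348522167235203))
  return _methods._mean(a, axis=axis, dtype=dtype,
  ret = ret.dtype.type(ret / rcount)
```

View pics/a_s2.png

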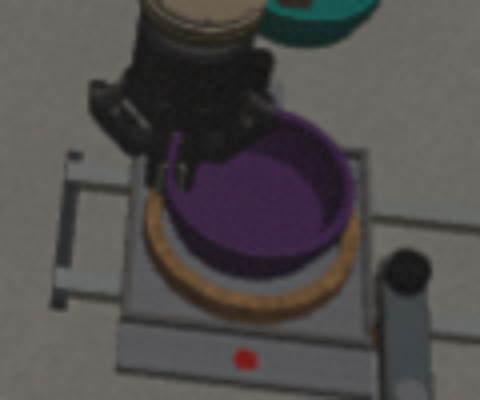

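The bowl hangs inside the ring outline. I'll lower it to the pocket floor.

```bash
python3 -m handwheel '[[[-1,0,-10,0,0,0,-1],[0,0,-7,0,0,0,-1],[0,0,-3,0,0,0,-1],[0,0,-1.5,0,0,0,-1],[0,0,0,0,0,0,-1],[0,0,0,0,0,0,-1]]]'
```

```text
time_s: 12.22
eef_pos: [585.9, 115.1, 60.8]
ee_rot: [-0.0, 1.0, 0.0, 0.0]
force: [1.0, 1.0, -1.7]
grip_width: 0.072
grip_force: 68.5
```

```bash
python3 -m handwheel '[[[0,0,-1,0,0,0,-1],[0,0,0,0,0,0,-0.6],[0,0,0,0,0,0,-0.4],[0,0,0,0,0,0,-0.4],[0,0,20,0,0,0,-0.4],[0,0,40,0,0,0,-0.4],[0,0,40,0,0,0,-0.4],[-12,-54,0,0,0,0,-0.4]]]';python3 -m handwheel '[[[-12,-54,0,0,0,0,-0.2],[-12,-54,0,0,0,0,-0.2],[-12,-54,0,0,0,0,-0.2],[-12,-54,0,0,0,0,-0.2],[-12,-54,0,0,0,0,-0.2],[-12,-54,0,0,0,0,-0.2],[-12,-54,0,0,0,0,-0.2],[0,0,0,0,0,0,-0.2]]]'
python3 - <<'E'
from look import *
T,S=cs=[cam("top"),cam("scene")];e=sense()["eef_pos"];print(e); rc(cs)
print("a",find("bowl_a",cs,[proj(c,[586,179,70])[0] for c in cs],70,32))
for n,p in dict(bowl_b=((355,226),(175,183)),bowl_c=((308,230),(230,186))).items():
    try: print(n,find(n,cs,p,rad=32))
    except Exception as e: print(n,e)
a=cv2.resize(T["image"][135:255,130:290],None,fx=2.5,fy=2.5,interpolation=2);b=cv2.resize(S["image"][170:290,270:430],None,fx=2.5,fy=2.5,interpolation=2)
cv2.imwrite("pics/ap.png",np.hstack([a,b])[:,:,::-1])
E
```

```text
time_s: 13.22
eef_pos: [575.2, 62.5, 162.8]
ee_rot: [0.0, 1.0, 0.002, 0.003]
force: [1.5, -2.3, -0.9]
grip_width: 0.299
grip_force: 0.0
time_s: 14.22
eef_pos: [488.6, -320.0, 159.4]
ee_rot: [0.0, 1.0, -0.002, -0.0]
force: [0.4, 1.1, -0.6]
grip_width: 0.403
grip_force: 0.0
[ 489.63546646 -316.74811145  159.50076162]
ring T 221 (array([572.40380579, 162.03786363]), np.float64(7.878180364989041))
ring S 378 (array([622.09534059, 171.53578035]), np.float64(9.856272562331688))
a ({'z': np.float64(64.0), 'miss': np.float64(0.5), 'top': array([581.6, 176.4]), 'scene': array([588.2, 177.3]), 'mid': array([584.9, 176.9]), 'rms': (np.float64(0.6), np.float64(0.9))}, [(np.int32(1051), array([203.9, 194.8])), (np.int32(1474), array([352.8, 224.6]))])
bowl_b ({'z': np.float64(28.0), 'miss': np.float64(39.1), 'top': array([ 412.4, -350.2]), 'scene': array([ 462.6, -375.2]), 'mid': array([ 437.5, -362.7]), 'rms': (np.float64(7.3), np.float64(1.1))}, [(np.int32(44), array([356.9, 227. ])), (np.int32(373), array([174.5, 182. ]))])
bowl_c ({'z': np.float64(56.0), 'miss': np.float64(9.3), 'top': array([ 453.8, -191.6]), 'scene': array([ 456.7, -200.6]), 'mid': array([ 455.3, -196.1]), 'rms': (np.float64(4.2), np.float64(0.7))}, [(np.int32(312), array([306.9, 228.2])), (np.int32(298), array([228.6, 181.9]))])
```

View pics/ap.png

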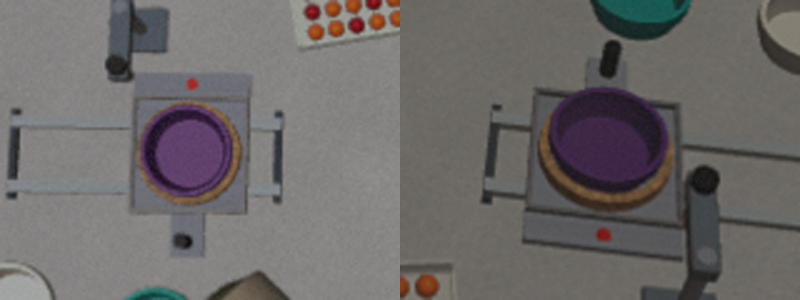

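Bowl_a stands upright inside the ring: rim z reads 64 with the steady −6 bias, centre about (585,177). Bowl_b has not moved, so I'll pinch its −y rim.

```bash
python3 -m handwheel '[[[-15,-54,0,0,0,0,-0.2],[-15,-53,0,0,0,0,-0.2],[0,0,-40,0,0,0,-0.2],[0,0,-40,0,0,0,-0.2],[0,0,-22,0,0,0,-0.2],[0,0,-10,0,0,0,-0.2],[0,0,0,0,0,0,-0.2],[0,0,0,0,0,0,-0.2]]]' 70;python3 -m handwheel '[[[0,0,0,0,0,0,-1],[0,0,0,0,0,0,-1],[0,0,0,0,0,0,-1],[0,0,0,0,0,0,-1],[0,0,20,0,0,0,-1],[0,0,40,0,0,0,-1],[0,0,40,0,0,0,-1],[0,0,0,0,0,0,-1]]]'
python3 - <<'E'
from look import *
c=cam("scene");u=proj(c,[460,-380,90])[0].astype(int);i=c["image"][max(0,u[1]-50):u[1]+50,u[0]-60:u[0]+60]
cv2.imwrite("pics/b_s.png",cv2.resize(i,None,fx=4,fy=4)[:,:,::-1])
E
```

```text
time_s: 15.32
eef_pos: [460.4, -424.0, 48.9]
ee_rot: [0.001, 1.0, 0.0, 0.001]
force: [-0.8, -0.1, -0.1]
grip_width: 0.391
grip_force: 0.0
time_s: 16.32
eef_pos: [460.5, -424.8, 150.5]
ee_rot: [0.002, 1.0, 0.0, 0.002]
force: [0.3, -0.7, -2.5]
grip_width: 0.088
grip_force: 71.3
```

View pics/b_s.png

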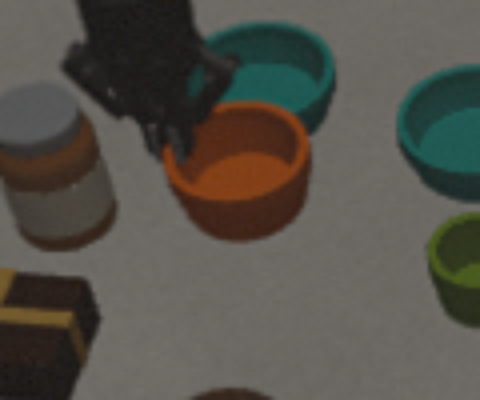

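The orange bowl is held level. I'll carry it over bowl_a; the target TCP is about (585,128).

```bash
python3 -m handwheel '[[[10,48,0,0,0,0,-1],[11,50,0,0,0,0,-1],[11,50,0,0,0,0,-1],[11,50,0,0,0,0,-1],[11,50,0,0,0,0,-1],[11,50,0,0,0,0,-1],[11,50,0,0,0,0,-1],[11,50,0,0,0,0,-1]]]';python3 -m handwheel '[[[11,50,0,0,0,0,-1],[11,50,0,0,0,0,-1],[11,40,0,0,0,0,-1],[5,14,0,0,0,0,-1],[0,0,0,0,0,0,-1],[0,0,-20,0,0,0,-1],[0,0,-20,0,0,0,-1],[0,0,0,0,0,0,-1]]]'; python3 - <<'E'
from look import *
T,S=cs=[cam("top"),cam("scene")];e=sense()["eef_pos"];print(e)
for n,z,P in(("bowl_b",e[2]+5,[585,177,115]),("bowl_a",70,[585,177,70])):
  for c,k in zip(cs,"TS"):
    m=mask(c,*COL[n][:2],proj(c,P)[0],32)
    if m and m[1]>100:
        C=cast(c,hull(m[0]),z)[:,:2]; print(n,k,m[1],circ(c,hull(m[0]),z,COL[n][2]),"ext",C.min(0).round(),C.max(0).round())
E
```

```text
time_s: 17.38
eef_pos: [546.1, -24.0, 145.8]
ee_rot: [-0.0, 1.0, 0.0, -0.002]
force: [1.2, -0.1, -1.3]
grip_width: 0.085
grip_force: 71.4
time_s: 18.38
eef_pos: [583.7, 126.7, 106.0]
ee_rot: [0.0, 1.0, -0.001, -0.002]
force: [-0.3, -0.4, -2.1]
grip_width: 0.084
grip_force: 71.4
[584.97843083 127.19439239 108.16601496]
bowl_b S 483 (array([598.41266782, 177.75545455]), np.float64(3.9975155674337364)) ext [544. 122.] [645. 227.]
bowl_a S 458 (array([623.33634076, 174.13936041]), np.float64(9.146287033030003)) ext [565. 110.] [669. 244.]
```

```bash
python3 -m handwheel '[[[0,0,-10,0,0,0,-1],[0,0,-10,0,0,0,-1],[0,0,-4,0,0,0,-1],[0,0,-2,0,0,0,-1],[0,0,0,0,0,0,-1],[0,0,0,0,0,0,-1]]]'; python3 -m handwheel '[[[0,0,-1.5,0,0,0,-1],[0,0,0,0,0,0,-1],[0,0,0,0,0,0,-1]]]'
```

```text
time_s: 19.23
eef_pos: [585.0, 128.2, 82.0]
ee_rot: [-0.0, 1.0, 0.0, 0.0]
force: [-0.1, 0.3, -1.2]
grip_width: 0.081
grip_force: 71.4
time_s: 19.6
eef_pos: [585.0, 128.1, 80.6]
ee_rot: [0.0, 1.0, 0.0, 0.0]
force: [-1.3, -1.4, 4.5]
grip_width: 0.086
grip_force: 72.0
```

```bash
python3 -m handwheel '[[[0,0,0,0,0,0,-0.7],[0,0,0,0,0,0,-0.4],[0,0,0,0,0,0,-0.4],[0,0,15,0,0,0,-0.4],[0,0,35,0,0,0,-0.4],[0,0,35,0,0,0,-0.4],[-12,-50,0,0,0,0,-0.4],[-12,-54,0,0,0,0,-0.4]]]';python3 -m handwheel '[[[-12,-50,0,0,0,0,-0.2],[-12,-50,0,0,0,0,-0.2],[-12,-50,0,0,0,0,-0.2],[-12,-50,0,0,0,0,-0.2],[0,0,0,0,0,0,-0.2]]]'
python3 - <<'E'
from look import *
T,S=cs=[cam("top"),cam("scene")];e=sense()["eef_pos"];print(e)
for n,P,z in(("bowl_a",[585,177,70],70),("bowl_b",[585,177,85],85),("bowl_c",[452,-200,58],58)):
  try: print(n,find(n,cs,[proj(c,P)[0] for c in cs],z,32))
  except Exception as x: print(n,x)
E
```

```text
time_s: 20.6
eef_pos: [560.7, 23.3, 166.7]
ee_rot: [0.0, 1.0, 0.001, 0.001]
force: [1.1, 1.2, 0.9]
grip_width: 0.3
grip_force: 0.0
time_s: 21.22
eef_pos: [512.3, -178.8, 166.2]
ee_rot: [0.001, 1.0, -0.002, 0.001]
force: [1.4, 1.6, 0.6]
grip_width: 0.399
grip_force: 0.0
[ 512.89240674 -175.9608548   165.95440779]
bowl_a ({'z': np.float64(60.0), 'miss': np.float64(1.4), 'top': array([581.8, 176.6]), 'scene': array([593. , 175.9]), 'mid': array([587.4, 176.2]), 'rms': (np.float64(0.6), np.float64(3.8))}, [(np.int32(299), array([205.8, 197.4])), (np.int32(369), array([351.9, 231.7]))])
bowl_b ({'z': np.float64(80.0), 'miss': np.float64(8.4), 'top': array([585.1, 168.5]), 'scene': array([590.2, 177. ]), 'mid': array([587.6, 172.8]), 'rms': (np.float64(15.9), np.float64(0.6))}, [(np.int32(117), array([204.9, 184.7])), (np.int32(562), array([353.1, 223.2]))])
bowl_c ({'z': np.float64(47.0), 'miss': np.float64(11.0), 'top': array([ 444. , -191.2]), 'scene': array([ 456.7, -200.5]), 'mid': array([ 450.3, -195.9]), 'rms': (np.float64(8.8), np.float64(0.8))}, [(np.int32(58), array([310.2, 221.3])), (np.int32(294), array([228.4, 182. ]))])
```

```bash
python3 -m handwheel '[[[-30,-30,0,0,0,0,-0.2],[-30,-31,0,0,0,0,-0.2],[0,0,-40,0,0,0,-0.2],[0,0,-40,0,0,0,-0.2],[0,0,-22,0,0,0,-0.2],[0,0,-11,0,0,0,-0.2],[0,0,0,0,0,0,-0.2],[0,0,0,0,0,0,-0.2]]]' 60;python3 -m handwheel '[[[0,0,0,0,0,0,-1],[0,0,0,0,0,0,-1],[0,0,0,0,0,0,-1],[0,0,0,0,0,0,-1]]]';python3 -m handwheel '[[[0,0,20,0,0,0,-1],[0,0,40,0,0,0,-1],[0,0,40,0,0,0,-1],[0,0,20,0,0,0,-1],[0,0,0,0,0,0,-1],[0,0,0,0,0,0,-1]]]'
python3 - <<'E'
from look import *
S=cam("scene");e=sense()["eef_pos"];print(e)
z=e[2]+6;m=mask(S,*COL["bowl_c"][:2],proj(S,[453,-200,z])[0],32);print(m[1],circ(S,hull(m[0]),z,41))
E
```

```text
time_s: 22.32
eef_pos: [453.4, -237.0, 53.2]
ee_rot: [0.001, 1.0, 0.0, 0.001]
force: [0.4, -0.1, -0.2]
grip_width: 0.404
grip_force: 0.0
time_s: 22.82
eef_pos: [453.2, -237.2, 52.9]
ee_rot: [0.0, 1.0, 0.0, 0.001]
force: [-0.7, 0.9, 6.0]
grip_width: 0.076
grip_force: 57.5
time_s: 23.58
eef_pos: [452.4, -236.5, 171.0]
ee_rot: [-0.001, 1.0, 0.0, -0.001]
force: [0.6, 0.1, -1.4]
grip_width: 0.073
grip_force: 57.5
[ 452.35272448 -236.50235752  170.87680152]
275 (array([ 460.88428515, -197.44396716]), np.float64(2.7367912638888168))
```

```bash
python3 -m handwheel '[[[14,42,0,0,0,0,-1],[17,48,0,0,0,0,-1],[17,48,0,0,0,0,-1],[17,48,0,0,0,0,-1],[17,48,0,0,0,0,-1],[17,48,0,0,0,0,-1],[17,48,0,0,0,0,-1],[17,48,0,0,0,0,-1]]]';python3 -m handwheel '[[[0,0,-20,0,0,0,-1],[0,0,-20,0,0,0,-1],[0,0,-10,0,0,0,-1],[0,0,0,0,0,0,-1],[0,0,0,0,0,0,-1]]]'
python3 - <<'E'
from look import *
S=cam("scene");e=sense()["eef_pos"];print(e)
for n,z in(("bowl_c",e[2]+6),("bowl_b",85)):
    m=mask(S,*COL[n][:2],proj(S,[586,178,z])[0],32);h=hull(m[0]);C=cast(S,h,z)[:,:2];print(n,m[1],circ(S,h,z,COL[n][2]),C.min(0),C.max(0))
E
```

```text
time_s: 24.62
eef_pos: [585.8, 142.8, 170.8]
ee_rot: [0.0, 1.0, 0.0, -0.001]
force: [1.0, -0.7, -0.9]
grip_width: 0.076
grip_force: 57.6
time_s: 25.25
eef_pos: [586.2, 141.0, 122.8]
ee_rot: [-0.0, 1.0, 0.0, 0.001]
force: [-0.6, 0.1, -1.0]
grip_width: 0.076
grip_force: 57.7
[586.18883952 141.06318142 122.94335238]
bowl_c 262 (array([597.50553445, 177.35011992]), np.float64(2.8371311716802268)) [557.39781628 136.69824979] [633.33750084 217.80907954]
bowl_b 192 (array([616.43460693, 174.88359485]), np.float64(7.0061385022937674)) [568.31976802 122.85726789] [643.95446009 231.5676856 ]
```

Target TCP z is about 95 (28 mm down); I'll lower gently.

```bash
python3 -m handwheel '[[[0,0,-12,0,0,0,-1],[0,0,-10,0,0,0,-1],[0,0,-3,0,0,0,-1],[0,0,-2,0,0,0,-1],[0,0,0,0,0,0,-1],[0,0,0,0,0,0,-1]]]'; python3 -m handwheel '[[[0,0,-1.5,0,0,0,-1],[0,0,0,0,0,0,-1],[0,0,0,0,0,0,-1]]]'
```

```text
time_s: 26.05
eef_pos: [585.9, 141.2, 95.4]
ee_rot: [-0.0, 1.0, 0.0, 0.0]
force: [-0.1, -0.0, -0.1]
grip_width: 0.071
grip_force: 57.6
time_s: 26.42
eef_pos: [586.1, 141.1, 95.0]
ee_rot: [0.0, 1.0, 0.0, 0.001]
force: [-3.1, -1.8, 7.9]
grip_width: 0.079
grip_force: 58.8
```

```bash
python3 -m handwheel '[[[0,0,0.5,0,0,0,-0.7],[0,0,0,0,0,0,-0.4],[0,0,0,0,0,0,-0.4],[0,0,15,0,0,0,-0.4],[0,0,35,0,0,0,-0.4],[0,0,25,0,0,0,-0.4],[4,-50,0,0,0,0,-0.4],[4,-51,0,0,0,0,0.4]]]';python3 -m handwheel '[[[4,-51,0,0,0,0,0.4],[4,-51,0,0,0,0,0.4],[4,-51,0,0,0,0,0.4],[4,-51,0,0,0,0,0.4],[4,-51,0,0,0,0,0.4],[4,-51,0,0,0,0,0.4],[4,-51,0,0,0,0,0.4],[4,-51,0,0,0,0,0.4]]]';python3 -m handwheel '[[[0,0,-40,0,0,0,0.4],[0,0,-30,0,0,0,0.4],[0,0,0,0,0,0,0.4],[0,0,0,0,0,0,0.4]]]'
python3 - <<'E'
from look import *
T,S=cs=[cam("top"),cam("scene")];print(sense()["eef_pos"])
for n,z in(("bowl_a",70),("bowl_b",85),("bowl_c",100)):
  for c,k in zip(cs,"TS"):
    lo,hi=COL[n][:2];lo=(lo[0],lo[1],25)
    m=cv2.inRange(c["hsv"],np.array(lo),np.array(hi));q=np.zeros_like(m);cv2.circle(q,tuple(int(v) for v in proj(c,[586,178,z])[0]),28,255,-1);h=hull((m&q)//255);P=cast(c,h,z)[:,:2];r=COL[n][2]
    f=least_squares(lambda x:np.hypot(*(P-x).T)-r,[586,178],loss="soft_l1")
    print(n,k,"far",circ(c,h,z,r),"full",f.x.round(1))
k=mask(S,(15,100,60),(30,255,255),(165,225),10);print("knob S",k[1:],cast(S,[k[2]],36))
E
```

```text
time_s: 27.42
eef_pos: [594.1, 39.3, 170.7]
ee_rot: [0.0, 1.0, 0.001, 0.001]
force: [0.3, -0.2, -0.1]
grip_width: 0.5
grip_force: 0.0
time_s: 28.42
eef_pos: [625.8, -369.5, 170.5]
ee_rot: [0.0, 1.0, 0.0, 0.0]
force: [-0.5, -1.0, 0.8]
grip_width: 0.695
grip_force: 0.0
time_s: 28.92
eef_pos: [626.5, -368.2, 101.6]
ee_rot: [0.001, 1.0, 0.0, 0.001]
force: [0.2, 0.4, -0.1]
grip_width: 0.703
grip_force: 0.0
[ 626.49818373 -368.19885554  101.57367726]
bowl_a T far (array([581.8910344 , 176.78263119]), np.float64(0.568337540094996)) full [582.  176.7]
bowl_a S far (array([589.55154299, 176.77496943]), np.float64(2.076577204776534)) full [593.5 175.8]
bowl_b T far (array([584.22881147, 176.3232689 ]), np.float64(0.8890232190509005)) full [583.8 175.7]
bowl_b S far (array([592.54671844, 176.6026909 ]), np.float64(2.8182133833268335)) full [597.5 175.4]
bowl_c T far (array([584.44972886, 176.4835575 ]), np.float64(0.487313578080642)) full [584.5 176.4]
bowl_c S far (array([591.35870152, 176.07174411]), np.float64(0.7287068758919185)) full [596.4 175.4]
knob S (np.int32(94), array([163.73404255, 224.94680851])) [[ 630.46685298 -366.86184666   36.        ]]
```

All three bowls are nested, rims concentric within about 2 mm. I'll grip the cover's knob.

```bash
python3 -m handwheel '[[[0,0,-40,0,0,0,0.4],[0,0,-25,0,0,0,0.4],[0,0,-12,0,0,0,0.4],[0,0,0,0,0,0,0.4],[0,0,0,0,0,0,-1],[0,0,0,0,0,0,-1],[0,0,0,0,0,0,-1],[0,0,0,0,0,0,-1]]]' 50;python3 -m handwheel '[[[0,0,0,0,0,0,-1],[0,0,20,0,0,0,-1],[0,0,40,0,0,0,-1],[0,0,40,0,0,0,-1],[0,0,40,0,0,0,-1],[0,0,0,0,0,0,-1],[0,0,0,0,0,0,-1]]]'
python3 - <<'E'
from look import *
T,S=cs=[cam("top"),cam("scene")];e=sense()["eef_pos"];print(e)
z=e[2]-24+10
for c,k in zip(cs,"TS"):
    m=mask(c,*COL["cover"][:2],proj(c,[626,-368,z])[0],28);h=hull(m[0]);print(k,m[1],circ(c,h,z,55),np.ptp(cast(c,h,z),0))
E
```

```text
time_s: 30.02
eef_pos: [626.4, -368.3, 23.8]
ee_rot: [0.001, 1.0, 0.0, 0.001]
force: [-1.4, 0.4, 6.2]
grip_width: 0.308
grip_force: 49.1
time_s: 30.9
eef_pos: [625.4, -367.5, 161.4]
ee_rot: [-0.001, 1.0, 0.0, -0.001]
force: [-0.3, 0.3, -2.4]
grip_width: 0.31
grip_force: 49.3
[ 625.32274287 -367.46529489  160.50047547]
T 22 (array([ 613.17829983, -395.4406705 ]), np.float64(7.800688467751078)) [35.06897676 44.04890712  0.        ]
S 746 (array([ 632.31027349, -366.46009101]), np.float64(1.9714939420746476)) [1.05511312e+02 1.10325114e+02 2.27373675e-13]
```

```bash
python3 -m handwheel '[[[-3,45,0,0,0,0,-1],[-4,51,0,0,0,0,-1],[-4,51,0,0,0,0,-1],[-4,51,0,0,0,0,-1],[-4,51,0,0,0,0,-1],[-4,51,0,0,0,0,-1],[-4,51,0,0,0,0,-1],[-4,51,0,0,0,0,-1]]]';python3 -m handwheel '[[[-4,51,0,0,0,0,-1],[-3,50,0,0,0,0,-1],[-1.5,42.5,0,0,0,0,-1],[0,0,0,0,0,0,-1],[0,0,-15,0,0,0,-1],[0,0,-10,0,0,0,-1],[0,0,0,0,0,0,-1],[0,0,0,0,0,0,-1]]]'
python3 - <<'E'
from look import *
T,S=cs=[cam("top"),cam("scene")];e=sense()["eef_pos"];print(e)
z=e[2]-24+10
m=mask(S,*COL["cover"][:2],proj(S,[587,178,z])[0],28);h=hull(m[0]);print(m[1],circ(S,h,z,55),np.ptp(cast(S,h,z),0))
E
```

```text
time_s: 32.0
eef_pos: [594.1, 35.8, 161.3]
ee_rot: [-0.0, 1.0, 0.0, -0.001]
force: [0.6, -0.1, -1.4]
grip_width: 0.308
grip_force: 49.4
time_s: 33.0
eef_pos: [586.5, 177.2, 137.3]
ee_rot: [-0.0, 1.0, -0.0, 0.0]
force: [0.1, 0.1, -2.4]
grip_width: 0.309
grip_force: 49.5
[586.58879372 177.43532203 137.64077474]
990 (array([592.78260365, 176.79868022]), np.float64(1.4863877864644752)) [1.45801940e+02 1.11980616e+02 2.27373675e-13]
```

```bash
python3 -m handwheel '[[[0,0,-6,0,0,0,-1],[0,0,-4,0,0,0,-1],[0,0,-2,0,0,0,-1],[0,0,0,0,0,0,-1],[0,0,0,0,0,0,-1]]]'; python3 -m handwheel '[[[0,0,-1.5,0,0,0,-1],[0,0,0,0,0,0,-1],[0,0,0,0,0,0,-1]]]'
```

```text
time_s: 33.72
eef_pos: [586.4, 177.6, 125.3]
ee_rot: [0.0, 1.0, 0.0, 0.0]
force: [0.1, -0.3, -3.1]
grip_width: 0.31
grip_force: 49.5
time_s: 34.1
eef_pos: [586.4, 177.7, 123.8]
ee_rot: [-0.0, 1.0, 0.0, 0.0]
force: [0.2, 0.5, -0.5]
grip_width: 0.306
grip_force: 49.7
```

```bash
python3 -m handwheel '[[[0,0,-0.7,0,0,0,-1],[0,0,0,0,0,0,-0.2],[0,0,0,0,0,0,0.2],[0,0,0,0,0,0,0.4],[0,0,5,0,0,0,0.4],[0,0,20,0,0,0,0.4],[0,0,40,0,0,0,0.4],[-40,0,0,0,0,0,0.4]]]';python3 -m handwheel '[[[-50,4,0,0,0,0,0.4],[-45,4,0,0,0,0,0.4],[0,0,0,0,0,0,0.4],[0,0,0,0,0,0,0.4]]]'
python3 - <<'E'
from look import *
T,S=cs=[cam("top"),cam("scene")];e=sense()["eef_pos"];print(e)
z=110
for c,k in zip(cs,"TS"):
  m=mask(c,*COL["cover"][:2],proj(c,[587,178,z])[0],28);h=hull(m[0]);print(k,m[1],circ(c,h,z,55),np.ptp(cast(c,h,z),0))
for c,k,P in((T,"T",[691,177,22]),(S,"S",[691,177,22])):
  d=mask(c,(0,140,60),(8,255,255),proj(c,P)[0],9);print(k,"dot",d and d[1:])
# black blobs: stamp cap and handle
for c,k in zip(cs,"TS"):
  for n,P in(("cap",[694,262,145]),):
    m=cv2.inRange(c["hsv"],(0,0,0),(179,255,42));q=np.zeros_like(m);cv2.circle(q,tuple(int(v) for v in proj(c,P)[0]),8,255,-1);m&=q
    ys,xs=np.nonzero(m);(x,y),r=cv2.minEnclosingCircle(np.c_[xs,ys].astype(np.float32));print(k,n,len(xs),xs.mean(),ys.mean(),(x,y,r))
i=cv2.resize(np.hstack([T["image"][130:250,130:290],S["image"][160:280,270:430]]),None,fx=2.5,fy=2.5,interpolation=2);cv2.imwrite("pics/cv.png",i[:,:,::-1])
E
```

```text
time_s: 35.1
eef_pos: [548.4, 177.5, 191.1]
ee_rot: [-0.0, 1.0, -0.0, 0.004]
force: [-0.1, -0.0, -0.4]
grip_width: 0.699
grip_force: 0.0
time_s: 35.6
eef_pos: [452.1, 185.7, 188.6]
ee_rot: [-0.0, 1.0, 0.0, 0.001]
force: [1.2, -0.4, -0.5]
grip_width: 0.697
grip_force: 0.0
[452.29613423 185.50360692 188.11848756]
T 719 (array([584.12903345, 180.26486286]), np.float64(2.3250845938347426)) [110.6819618  121.42717677   0.        ]
S 1143 (array([591.09734361, 177.05839324]), np.float64(0.9590236004766659)) [1.39510165e+02 1.10409461e+02 2.27373675e-13]
T dot (np.int32(11), array([206.18181818, 168.18181818]))
S dot (np.int32(19), array([350.94736842, 263.36842105]))
T cap 43 176.58139534883722 161.09302325581396 (177.0, 162.0, 5.000100135803223)
S cap 103 391.1456310679612 241.92233009708738 (391.0, 242.0, 6.082862854003906)
```

The cover sits centred: S reads (591.1,177.1) against bowl_c (591.4,176.1). Next I'll grip the handle.

```bash
python3 -m handwheel '[[[0,0,-40,0,0,0,0.4],[0,0,-40,0,0,0,0.4],[0,0,-35,0,0,0,0.4],[0,0,-22,0,0,0,0.4],[0,0,0,0,0,0,0.4],[0,0,0,0,0,0,0.4],[0,0,0,0,0,0,0],[0,0,0,0,0,0,-0.2]]]' 30;python3 -m handwheel '[[[0,0,0,0,0,0,-1],[0,0,0,0,0,0,-1],[0,0,0,0,0,0,-1],[0,0,0,0,0,0,-1],[0,0,0,0,0,0,-1]]]'
```

```text
time_s: 36.7
eef_pos: [451.7, 185.7, 51.6]
ee_rot: [-0.0, 1.0, 0.0, 0.001]
force: [0.1, -0.6, 0.2]
grip_width: 0.404
grip_force: 0.0
time_s: 37.33
eef_pos: [451.5, 185.7, 51.5]
ee_rot: [-0.0, 1.0, 0.0, 0.0]
force: [-0.5, 0.4, 5.4]
grip_width: 0.244
grip_force: 29.3
```

```bash
python3 -m handwheel '[[[0,2,0,0,0,0,-1],[0.1,4,0,0,0,0,-1],[0.2,7,0,0,0,0,-1],[0.3,9,0,0,0,0,-1],[0.3,10,0,0,0,0,-1],[0.3,10,0,0,0,0,-1],[0.3,10,0,0,0,0,-1],[0.3,9,0,0,0,0,-1]]]';python3 -m handwheel '[[[0.2,7,0,0,0,0,-1],[0.1,4,0,0,0,0,-1],[0.1,2,0,0,0,0,-1],[0,0,0,0,0,0,-1],[0,0,0,0,0,0,-1],[0,0,0,0,0,0,-1]]]'
python3 - <<'E'
from look import *
T,S=cs=[cam("top"),cam("scene")];e=sense();print(e["eef_pos"],e["force"])
m=mask(S,*COL["cover"][:2],proj(S,[590,252,110])[0],28);h=hull(m[0]);print(m[1],circ(S,h,110,55))
for c,k in zip(cs,"TS"):
  d=mask(c,(0,120,50),(8,255,255),proj(c,[692,250,22])[0],12);print(k,"dot",d and (d[1:],cast(c,[d[2]],22)[0].round(1)))
a=cv2.resize(T["image"][140:190,155:215],(600,500),interpolation=2)
b=T["image"]; s=cv2.resize(S["image"][215:290,365:405],(200,375),interpolation=2); s=np.vstack([s,np.zeros((125,200,3),np.uint8)])
cv2.imwrite("pics/stamp.png",np.clip(np.hstack([a,s]).astype(float)*1.6,0,255).astype(np.uint8)[:,:,::-1])
E
```

```text
time_s: 38.33
eef_pos: [453.6, 246.7, 51.5]
ee_rot: [0.0, 1.0, 0.0, 0.001]
force: [1.2, -2.8, 4.7]
grip_width: 0.247
grip_force: 29.3
time_s: 39.08
eef_pos: [454.1, 259.8, 51.5]
ee_rot: [-0.0, 1.0, 0.0, 0.001]
force: [0.9, -0.1, 4.8]
grip_width: 0.248
grip_force: 29.5
[454.05447761 259.85506018  51.49226638] [0.55158078 0.26996148 5.05812137]
1133 (array([592.58700971, 251.06482551]), np.float64(1.1659551247886635))
T dot ((np.int32(10), array([186.8, 168.1])), array([692.5, 251.5,  22. ]))
S dot ((np.int32(22), array([377.90909091, 266.59090909])), array([696.5, 251.1,  22. ]))
```

View pics/stamp.png

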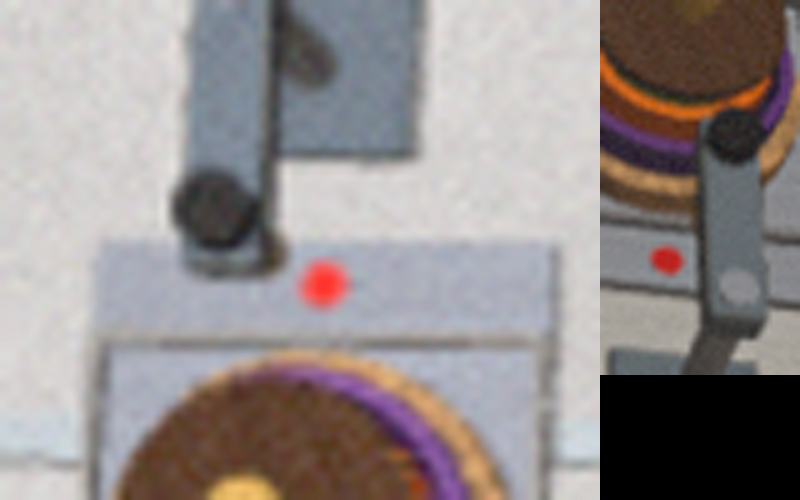

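The enlarged view shows the stamp cap centred at top px (175.8,160.3), brass showing at about (181.5,164.5), and the dot at (186.8,168.1). The sled has about 8 mm to go. I'll check this against the brass.

```bash
python3 - <<'E'
from look import *
T,S=cs=[cam("top"),cam("scene")]
print(cast(T,[(175.8,160.3)],151),cast(S,[(391.5,241.5)],151),tri(cs,[(175.8,160.3),(391.5,241.5)]))
for z in(151,138,118,100,80,53): print(z,proj(T,[cast(T,[(175.8,160.3)],151)[0][:2].tolist()+[z]])[0].round(1))
h=T["hsv"][158:172,170:190].astype(int)
print("hue*sat"); 
for r in range(14): print(158+r," ".join(f"{a:3d}/{b:3d}/{c:3d}" for a,b,c in h[r,5:16]))
E
```

```text
[[693.07977541 260.0062833  151.        ]] [[701.682341   259.56259874 151.        ]] [695.19044886 262.17491316 142.1839724 ]
151 [175.8 160.3]
138 [176.8 161.1]
118 [178.2 162.4]
100 [179.5 163.5]
80 [180.8 164.7]
53 [182.6 166.3]
hue*sat
158  30/  6/ 41  40/ 21/ 37  36/ 31/ 41 105/ 11/ 45 113/ 29/ 71 115/ 33/ 84  30/  9/ 55  50/  9/ 81 170/  6/129 165/  4/129  10/  6/135
159  30/ 22/ 35 162/ 31/ 41  15/ 26/ 40  60/ 13/ 39 128/ 20/ 50 124/ 27/ 65  45/ 10/ 52   0/  3/ 77  20/  6/133  20/  6/133 160/  6/132
160  30/  6/ 40   0/  6/ 42 150/  6/ 43   0/  0/ 34  60/  7/ 39 150/ 17/ 30  23/ 19/ 53 150/  3/ 85  30/  4/129  23/  8/132 173/  8/136
161  30/ 12/ 42  21/ 45/ 40 162/ 35/ 36 175/ 42/ 36  30/ 41/ 31 150/ 12/ 21 105/ 10/ 53 120/  3/ 86  10/  6/131  30/  4/132   5/ 11/134
162  15/ 28/ 36 150/ 12/ 41   0/ 26/ 39   0/ 14/ 36  30/ 17/ 30 128/ 28/ 36 135/ 11/ 46   0/  9/ 86  10/  6/131 173/  8/133  30/  4/130
163   0/  0/ 42  64/ 48/ 37   0/ 14/ 36  60/ 22/ 35  30/  9/ 29 116/ 34/ 53   0/  5/ 50  15/ 28/ 72  19/ 18/112  30/  6/130  30/  4/132
164 114/ 31/ 41  30/  8/ 34  80/ 26/ 30 130
[... 344 characters left out ...]
/ 22/114 164/ 37/116
167 108/ 17/ 73 108/ 20/ 64 100/ 12/ 63 120/ 21/ 61 115/ 23/ 66 120/  4/ 62 174/ 18/ 70 120/  3/ 83 113/ 19/110 150/ 18/113 177/ 90/133
168 110/ 21/111 120/ 19/108 117/ 21/107 120/ 17/107 120/ 21/108 113/ 21/111 111/ 16/109 117/ 22/114 107/ 19/118 167/ 36/114   0/129/140
169 113/ 26/119 123/ 20/117 113/ 20/116 111/ 22/118 117/ 23/120 113/ 25/122 115/ 14/113 108/ 28/117 115/ 24/118 165/ 40/116 179/130/145
170 113/ 18/112 110/ 26/117 108/ 23/113 116/ 18/114 120/ 20/116 115/ 14/113 112/ 24/118 113/ 28/120 120/ 22/117 116/ 16/114 168/ 37/116
171 111/ 21/122 111/ 22/115 117/ 22/115 117/ 20/116 112/ 24/118 111/ 22/115 117/ 20/115 113/ 20/116 109/ 17/117 114/ 22/115 109/ 17/117
```

The brass at cols 181–183, rows 163–166 fits the axis. I'll go the remaining 8.5 mm, let go, and back off upwards.

```bash
python3 -m handwheel '[[[0.1,2,0,0,0,0,-1],[0.1,4,0,0,0,0,-1],[0.1,2,0,0,0,0,-1],[0,0.5,0,0,0,0,-1],[0,0,0,0,0,0,-1],[0,0,0,0,0,0,-1],[0,0,0,0,0,0,-1]]]'
python3 - <<'E'
from look import *
print(sense()["eef_pos"])
T,S=cs=[cam("top"),cam("scene")]
for c,k in zip(cs,"TS"):
  d=mask(c,(0,110,50),(8,255,255),proj(c,[693,259,22])[0],12);print(k,"dot",d and (d[1:],cast(c,[d[2]],22)[0].round(1)))
E
```

```text
time_s: 40.15
eef_pos: [454.3, 268.1, 51.5]
ee_rot: [-0.0, 1.0, 0.0, 0.001]
force: [-0.4, -2.1, 6.4]
grip_width: 0.248
grip_force: 29.5
[454.32053877 268.10543417  51.48098655]
T dot ((np.int32(11), array([184.54545455, 167.63636364])), array([694.6, 260.2,  22. ]))
S dot ((np.int32(26), array([381.07692308, 267.        ])), array([697. , 259.8,  22. ]))
```

```bash
python3 -m handwheel '[[[0,0,0,0,0,0,-0.3],[0,0,0,0,0,0,0],[0,0,0,0,0,0,0.3],[0,0,20,0,0,0,0.3],[0,0,40,0,0,0,0.3],[0,0,50,0,0,0,0.3],[0,-20,40,0,0,0,0.3],[-20,-60,20,0,0,0,0.3]]]';python3 -m handwheel '[[[-20,-60,0,0,0,0,0.3],[-20,-60,0,0,0,0,0.3],[0,-60,0,0,0,0,0.3],[0,-60,0,0,0,0,0.3],[0,-60,0,0,0,0,0.3],[0,0,0,0,0,0,0.3],[0,0,0,0,0,0,0.3],[0,0,0,0,0,0,0.3]]]'
python3 - <<'E'
from look import *
T,S=cs=[cam("top"),cam("scene")];print(sense()["eef_pos"])
for c,k in zip(cs,"TS"):
  d=mask(c,(0,110,50),(8,255,255),proj(c,[693,259,22])[0],12);print(k,"dot",d and (d[1:],cast(c,[d[2]],22)[0].round(1)))
  for n,z in(("cover",110),("bowl_b",85),("bowl_a",70)):
    m=mask(c,*COL[n][:2],proj(c,[590,260,z])[0],28)
    if m: h=hull(m[0]);print(k,n,m[1],circ(c,h,z,COL[n][2]),np.ptp(cast(c,h,z),0)[:2])
E
```

```text
time_s: 41.25
eef_pos: [435.7, 191.7, 221.7]
ee_rot: [-0.0, 1.0, 0.001, 0.002]
force: [0.2, -2.0, -0.0]
grip_width: 0.644
grip_force: 0.0
time_s: 42.25
eef_pos: [395.5, -105.8, 219.8]
ee_rot: [-0.0, 1.0, 0.001, -0.0]
force: [-0.3, -0.1, -0.1]
grip_width: 0.651
grip_force: 0.0
[ 395.55802025 -105.92702685  219.9090549 ]
T dot ((np.int32(14), array([184.57142857, 168.        ])), array([693.2, 260.1,  22. ]))
T cover 703 (array([590.24403721, 258.72725929]), np.float64(2.006633207056277)) [121.32244226 118.13061988]
T bowl_b 15 (array([582.75304681, 158.29986876]), np.float64(4.192012653657915)) [39.2107018 10.0116797]
T bowl_a 245 (array([573.14560158, 245.3321975 ]), np.float64(7.0249130880148565)) [132.12593823 132.35225245]
S dot ((np.int32(27), array([381.22222222, 267.        ])), array([696.9, 260.2,  22. ]))
S cover 1125 (array([594.34013211, 259.18883972]), np.float64(0.616638199572494)) [138.55544816 115.80691692]
S bowl_b 70 (array([647.2045621 , 200.06412239]), np.float64(12.827890227841959)) [64.13925542 63.25919433]
S bowl_a 224 (array([619.83516055, 176.06736265]), np.float64(19.932461221965667)) [132.13313749  66.6413656 ]
```

```bash
python3 -c "
from rig import *
print(finish_job())"
```

```text
the job is handed in; nothing more can be done
None
```

The tasting set is packed and handed in: ring, purple, orange and green bowls (no pink bowl was there) and the cover are stacked on the sled, with the red dot measured within about 1 mm of the stamp axis; the arm did not go near the tray, gift box or jar.

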